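Ring up a telescopic mast stand and hold it drawn out to the second stop

TASK

Thread the wide steel ring and then the narrow one over the short post of the grey stand, lowering each down the post (not dropping it from the top) until it lies fully home. Then push the black release button on the stand's base all the way in, take the black knob on top of the post and pull the mast straight up past its first stop to the second stop, so that both sections are fully out, and finish while still gripping the knob and holding the mast fully extended against its return springs. Leave everything else on the bench where it is.

Things in the scene. Friction and masses are not known exactly. Their poses are not given: they have to be found in the camera images.
- stand: grey mast stand, bolted down. Origin: on the upright post axis, at bench height; x points from the post to the release button. Base block: x -45 to +110 mm, y +-45 mm, flat top at z 35 mm. Post: fixed steel tube 21 mm in diameter, z 35 to 73 mm, the knob above it; collapsed, the mast ends at z 93 mm and is nowhere wider than the post. Two sections (17 and 12 mm thick) draw out upward
- wide_ring: the wide steel ring: outer diameter 52 mm, bore 27 mm, height 16 mm, 0.13 to 0.25 kg, lying flat on the bench; origin: on its axis at its underside, z up. Home: underside on the base's top (origin 35 mm above the bench)
- narrow_ring: the narrow steel ring: outer diameter 38 mm, bore 27 mm, height 18 mm, about 0.08 kg, lying flat on the bench; origin: on its axis at its underside, z up. Home: resting on top of the wide ring (origin 51 mm above the bench, its top at 69 mm)
- release_top (a point): centre of the top of the black round release button (20 mm in diameter), 80 mm from the post axis along the stand's x axis; 47 mm above the bench when out, 41 mm when in
- release (a joint): travel of the release button, 0 = out, 0.006 m = fully in. Pressed straight down; a stiff slide (about 4 N), no spring: it stays in where it is left. More than about 4 mm in unlocks the mast; before that the mast is locked shut
- knob: black cylindrical pull knob on top of the upper rod, 18 mm in diameter, 17 mm high; origin: centre of its underside, on the post axis, 76 mm above the bench when the mast is collapsed, 121 mm at the first stop, 166 mm at the second. It moves only straight up and down
- upper_rod (a joint): how far the upper rod is out of the lower tube, 0 to 0.045 m (hard stop: the first stop). A spring draws it back with 2 to 3 N, and its weight adds 1 N. It comes out first
- lower_tube (a joint): how far the lower tube is out of the post, 0 to 0.045 m (hard stop: the second stop). A spring draws it back with 7 to 8 N, so it starts to come only after the upper rod is at its own stop, at a pull of about 9 N. Let go, both sections run back in
- gauge: bystander: round dial pressure gauge lying face up, 68 mm across, 28 mm high, with a brass stub; leave it alone
- carton: bystander: small white carton, 70 x 110 x 50 mm; leave it alone
- spanner: bystander: open spanner lying flat near the robot; leave it alone
- driver: bystander: screwdriver lying flat; leave it alone
- fitting: bystander: small brass fitting standing upright, 30 mm across, 34 mm high, no through hole; leave it alone
- plug: bystander: small dark steel pipe plug standing upright, 28 mm across, 30 mm high, no through hole; leave it alone
- jar: bystander: closed white jar with steel cap, 60 mm across, 75 mm high; leave it alone
Not all that is in view belongs to the job. Leave any purple look-alike of the narrow_ring alone.

How it is judged:
On the way, in this order (a step that is already met when the one before it is completed fails the run):
1. the wide ring lies fully home on the base (z of wide_ring in the frame of stand below 0.038 m and horizontal distance between wide_ring and stand below 0.006 m and angle between wide_ring's own z axis and vertical below 0.08 rad), for 0.2 s.
2. the narrow ring lies fully home on the wide one (all of step 1 and z of narrow_ring in the frame of stand below 0.054 m and horizontal distance between narrow_ring and stand below 0.006 m and angle between narrow_ring's own z axis and vertical below 0.08 rad), for 0.2 s.
3. the release button is pressed in, the mast still shut (value of joint release above 0.0045 m and value of joint upper_rod below 0.01 m), for 0.1 s.
4. the mast is drawn out to the second stop by the gripped knob (value of joint each of upper_rod, lower_tube above 0.041 m and contact force between the fingers and knob above 2 N), for 0.3 s.
At the end, for the whole second after the job is handed in: both mast sections within 4 mm of their 45 mm stops, the fingers on the knob with over 2 N, the button over 4.5 of 6 mm in, both rings home: undersides at most 3 mm above 35 and 51 mm over the bench, within 6 mm of the post axis, level within 0.08 rad (all of step 2 and all of step 4 and value of joint release above 0.0045 m); the arm keeps its last pose, push and grip.
It fails at once if another thing on the bench is shifted by more than 30 mm (distance of any of gauge, carton, spanner, driver, fitting, plug, jar from where it was at the start of the episode above 0.03 m).
It fails at once if a ring is dropped down the post (over 0.7 m/s) ((horizontal distance between wide_ring and stand below 0.02 m and z of wide_ring in the frame of stand below 0.095 m and linear speed of wide_ring above 0.7 m/s) or (horizontal distance between narrow_ring and stand below 0.02 m and z of narrow_ring in the frame of stand below 0.095 m and linear speed of narrow_ring above 0.7 m/s)).
It also fails if it takes over 66 s, if anything falls off the work surface, if the arm or the gripper's body presses on something with over 40 N, if the wrist force passes 120 N, or if a joint passes its speed limit or range.

ROBOT

A 6-joint arm with a two-finger parallel gripper is mounted at the origin on the work surface. World frame = base frame: x ahead of the robot, y to its left, z up, the work surface at z = 0. Lengths are in m, angles in rad, forces in N, time in s.
With the tool pointing down it reaches from about 0.3 to 0.775 m from the base axis. Payload 14.6 kg.
Tool frame: the origin (TCP) lies at the very end of the fingers, on their centre line; the grasp point (between the pads) lies 19 mm behind it; z points along the fingers, y is the line along which they close (so a half turn about z gives the same grasp; the last joint's range is limited). The gripper opens to 94 mm and grips with 3 to 60 N. Pads are 16 mm wide; open, the fingers measure 119 mm over their backs; the gripper's body (75 mm by 177 mm) begins 78 mm behind the grasp point.
Start: joints at [-1.268, 0.3, 1.521, -0, 1.321, -0.067], TCP at [0.199, -0.513, 0.205] pointing down, gripper open.
Joint ranges: [-3.03, 3.03], [-0.79, 2.21], [0.23, 2.52], [-1.04, 4.18], [0, 3.07], [-2.55, 2.55]. Speed limits (rad/s): [2.22, 2.22, 2.57, 3.14, 3.14, 3.14].

INTERFACE

Orientations are given as [roll, pitch, yaw] about the fixed x, y, z axes, in that order (R = Rz(yaw) Ry(pitch) Rx(roll)).
In Python, from station import ctrl, camera, camera_info, finder gives the robot as it stands.
- The arm moves only by the tool carry_out, never from a script. Its argument "motion" is a list of rows, each a list of 2 entries, a list of its own where there are three numbers: the shift along the tool's x, y, z as a fraction of full scale, then the turn about the tool's z as a fraction of full scale. A call has 1 to 12 rows; each row is the pose to reach, as a shift and turn from the pose commanded when the call began, along the tool's axes at that moment, turning the shorter way round; what a row does not reach only later rows make up. Full scale, the value 1, is 200 mm for a shift and 360 degrees for a turn. A row lasts 1/10 s, in which the tool goes at most 50 mm and 8.59 degrees, less where a joint would pass 70% of its speed; a pose out of reach is approached as far as the arm can. A call with a number of a shift or a turn outside -1 to 1 is refused whole. A call with a gripper value outside its range is refused whole. "hand" is the closure, from -1 (fully open) to 1 (shut), set as the call begins (left out, the last holds). The fingers move at their own pace and stop on an object; "force" is the grip in N (left out, the last holds). Time passes only in rows, so rows that repeat a pose let the fingers close. It gives the time, the measured TCP pose, the force, the opening and the grip force at its end, in the units of the state.
- ctrl.get_obs(): the state, without advancing time (a new reading comes with each control period).
- camera(name): name is "side" or "top"; returns (picture, depth): 480x640x3 uint8, blue, green, red; 480x640 float32, m along the optical axis (not along the pixel's ray), 0 where there is no reading.
- camera_info(name): a dict with "camera_matrix" (3x3 intrinsics, pixels), "origin" and "attitude" of the camera in the world. Camera axes: x right, y down, z forward; pixel columns grow to the right and rows downward; lengths in m; the calibration is good to about 2 mm. A picture is of the moment at which its call begins. camera_info takes no time and is no camera call.
- ctrl.hand_in(): hands the job in; it is judged then, once.
Trained networks look in the newest picture that a camera, given by its name, has taken for a name from the list of things; names that differ only in an ending like _2 or _b are one class to them, and where a whole thing is asked for, a point or a joint stands for the part that bears it (a point fixed in the world has none). Each returns a list of dicts, best first, with "conf" (0 to 1); they miss things now and then, are a little off and sometimes report something else, mostly with a low value. They report only what shows in the picture. A call takes as long as a camera call. They do not tell look-alikes from the thing itself.
- finder.boxes_of(camera, query): "location" ([column, row] in pixels, amid what is visible of it).
- finder.cut_out(camera, query): "mask" (480x640 bool, what is visible of it) and "location" ([column, row] in pixels, amid what is visible of it).
- finder.pinpoint(camera, query): "location" ([column, row] in pixels: a listed point, or the origin of a listed thing).
The state is a dict: "time_s": time; "qpos": joint angles; "joint_vel": joint speeds; "tau": joint torques, N m; "ee_pos": TCP position; "eef_rot": TCP orientation; "force": force on the tool from outside, world axes, zero at the start; "moment": the same for the moment, N m; "grip_width": finger opening in m; "grip_force": force on a finger pad.
Only numpy, scipy, OpenCV 4.12 (cv2) and the standard library are available. Lean on these libraries where they do the work, as an engineer would, in place of code of your own. Each camera call takes 0.05 s, during which the arm holds its last target. There are 200 camera calls.

## Working session

There is one attempt and no reset: what is moved stays moved. The work goes in short steps, Python scripts to look and compute and a tool call to move; the robot and the scene stay as the last step left them, time stands still between calls to the robot, and variables do not carry over. Pictures are saved under pics/ and viewed, at most 10 in all, crops included, and the job is handed in when it is done.

Besides the shell and the picture viewer there is one more tool, called after "Request:" by a JSON object that holds its "op" and its "data", one argument or row to a line. carry_out: Moves the arm, as the interface text tells. Its arguments: {"type":"object","properties":{"motion":{"type":"array","items":{"type":"array"}},"hand":{"type":"number"},"force":{"type":"number"}},"required":["motion"]}

```bash
mkdir -p pics; cat > h.py <<'E'
import numpy as np, cv2
from station import ctrl, camera, camera_info, finder
from scipy.spatial.transform import Rotation as R
def cam(n):
    i=camera_info(n); K=np.array(i["camera_matrix"]); a=np.array(i["attitude"],float); o=np.array(i["origin"],float)
    M=a if a.shape==(3,3) else (R.from_euler('xyz',a).as_matrix() if a.size==3 else R.from_quat(a).as_matrix())
    return K,M,o
def ray(n,p):
    K,M,o=cam(n); d=M@np.linalg.solve(K,[p[0],p[1],1.]); return o,d
def atz(n,p,z):
    o,d=ray(n,p); return o+d*(z-o[2])/d[2]
def tri(p,q,n='side',m='top'):
    o,d=ray(n,p); u,e=ray(m,q); d=d/np.linalg.norm(d); e=e/np.linalg.norm(e)
    s=np.linalg.lstsq(np.c_[d,-e],u-o,rcond=None)[0]; a=o+s[0]*d; b=u+s[1]*e
    return (a+b)/2, np.linalg.norm(a-b)
def proj(n,X):
    K,M,o=cam(n); c=K@(M.T@(np.array(X)-o)); return c[:2]/c[2]
E
python3 - <<'E'
from h import *
np.set_printoptions(precision=3,suppress=True)
for n in("side","top"):
    print(n,camera_info(n)); im,d=camera(n); cv2.imwrite(f"pics/{n}0.png",im); np.save(f"{n}0.npy",d)
    for q in("wide_ring","narrow_ring","stand","knob","release_top"):
        print(q,[(np.round(r["location"],1),round(r["conf"],2)) for r in finder.pinpoint(n,q)])
print(ctrl.get_obs())
E
```

```text
side {'camera_matrix': array([[468.646,   0.   , 319.653],
       [  0.   , 468.646, 237.912],
       [  0.   ,   0.   ,   1.   ]]), 'origin': array([0.408, 0.906, 0.628]), 'attitude': array([-2.111, -0.019, -2.981])}
wide_ring [(array([374.5, 216.8]), 0.74)]
narrow_ring [(array([356.5, 359.8]), 0.82), (array([317., 355.]), 0.56), (array([199.5, 398.1]), 0.46)]
stand [(array([319.4, 270.6]), 0.62)]
knob [(array([320.5, 240.4]), 0.56)]
release_top [(array([291. , 250.3]), 0.52)]
top {'camera_matrix': array([[613.027,   0.   , 317.964],
       [  0.   , 613.027, 236.748],
       [  0.   ,   0.   ,   1.   ]]), 'origin': array([0.392, 0.03 , 1.72 ]), 'attitude': array([-3.036, -0.006, -1.586])}
wide_ring [(array([425.5, 285.6]), 0.78), (array([274. , 301.1]), 0.69)]
narrow_ring [(array([219.9, 292.7]), 0.66), (array([226.8, 264.6]), 0.63), (array([173.1, 203.3]), 0.63)]
stand [(array([319. , 248.5]), 0.82)]
knob [(array([461.1, 193.7]), 0.62), (array([317.1, 248.3]), 0.49)]
release_top [(array([319.3, 220.9]), 0.52), (array([406.2, 205.4]), 0.26)]
{'time_s': 0.6, 'qpos': array([-1.268,  0.3  ,  1.521, -0.   ,  1.321, -0.067]), 'joint_vel': array([ 0.003,  0.002, -0.002, -0.   ,  0.001, -0.001]), 'tau': array([ -0.   , -53.148, -35.283,   0.071,   0.021,  -0.   ]), 'ee_pos': array([ 0.199, -0.513,  0.205]), 'eef_rot': array([-3.142,  0.   ,  0.37 ]), 'force': array([ 0.489, -0.586,  0.873]), 'moment': array([-0.002, -0.032, -0.021]), 'grip_force': 0.0, 'grip_width': 0.09391793822199306}
```

View pics/side0.png

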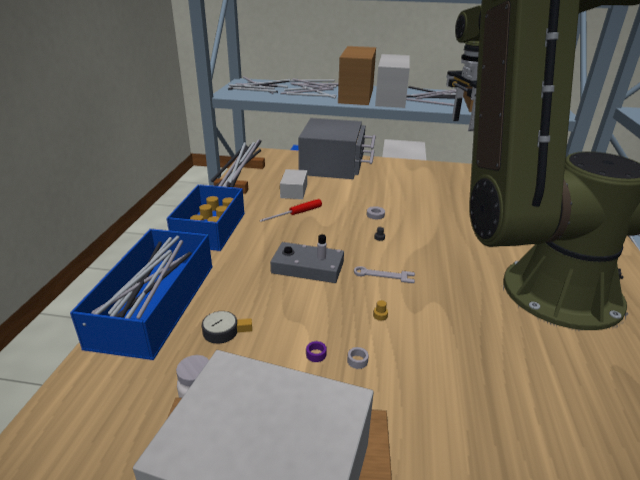

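View pics/top0.png

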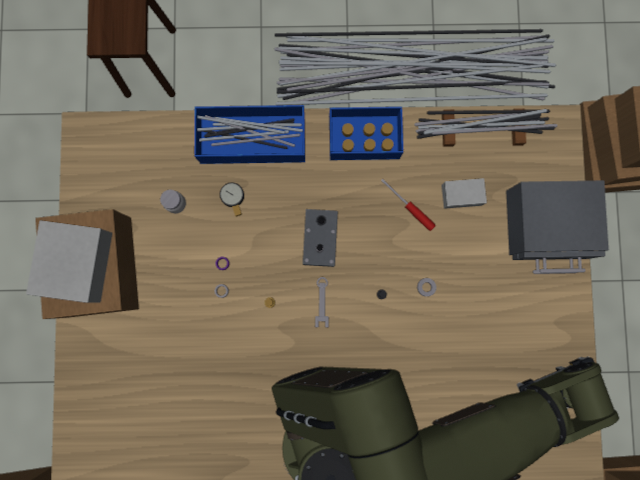

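Top view: wide ring (427,287), post (320,247), button (321,220). The candidates for the narrow ring are the steel one at (222,291) top / (357,357) side and the purple one at (222,264) top / (316,351) side. Steel is the one described, and I'll confirm it in a crop.

```bash
python3 - <<'E'
from h import *
np.set_printoptions(precision=4,suppress=True)
P={}
for n in("side","top"):
    im,d=camera(n)
    for q in("wide_ring","narrow_ring","stand","knob","release_top","gauge","fitting","plug","spanner"):
        for r in finder.cut_out(n,q):
            m=r["mask"]; ys,xs=np.nonzero(m)
            if r["conf"]<.3 or len(xs)<5: continue
            (cx,cy),(w,h),a=cv2.minAreaRect(np.c_[xs,ys].astype(np.float32))
            bb=(xs.min()+xs.max())/2,(ys.min()+ys.max())/2
            print(n,q,round(r["conf"],2),len(xs),"cent",np.array([xs.mean(),ys.mean()]),"bb",bb,xs.max()-xs.min()+1,ys.max()-ys.min()+1,"col",im[m].mean(0), "rect",np.array([cx,cy,w,h,a]),atz(n,bb,0.01)[:2])
c=lambda f,x,y,w,h,s:cv2.resize(cv2.imread(f"pics/{f}0.png")[y:y+h,x:x+w],None,fx=s,fy=s,interpolation=cv2.INTER_CUBIC)
a=c("side",270,300,130,80,6)[:300]; 
A=np.vstack([np.hstack([c("side",295,325,80,55,5),c("side",345,195,80,55,5)]),np.hstack([c("top",195,245,60,60,6.6667)[:300],c("top",290,200,60,75,5)[:, :300],np.zeros((300,0,3),np.uint8)])[:300] if 0 else np.hstack([c("top",195,248,80,60,5),c("top",280,205,80,60,5)])])
cv2.imwrite("pics/crop.png",A)
E
```

```text
side wide_ring 0.51 198 cent [375.4141 211.9747] bb (np.float64(375.5), np.float64(212.0)) 18 13 col [114.7071 109.4545 113.697 ] rect [375.5 212.   12.   17.   90. ] [ 0.4273 -0.284 ]
side narrow_ring 0.93 415 cent [357.1807 357.3976] bb (np.float64(357.0), np.float64(357.5)) 21 24 col [109.2072 109.0892 115.7133] rect [357.  357.5  23.   20.   90. ] [0.4272 0.2878]
side narrow_ring 0.65 374 cent [297.5963 208.4305] bb (np.float64(291.0), np.float64(209.5)) 61 22 col [ 44.8342  52.0053 133.238 ] rect [290.9623 210.3679   9.2032  62.9111  74.0546] [ 0.6652 -0.2523]
side narrow_ring 0.52 339 cent [315.6549 350.8584] bb (np.float64(316.0), np.float64(351.0)) 21 21 col [92.0088 36.6342 72.4602] rect [316. 351.  20.  20.  90.] [0.5026 0.285 ]
side stand 0.93 2320 cent [307.9263 260.6159] bb (np.float64(306.5), np.float64(258.0)) 74 49 col [83.5935 78.5181 77.2612] rect [307.2746 254.9653  71.847   46.2254   8.7462] [ 0.5761 -0.0147]
side knob 0.61 62 cent [321.2258 238.1452] bb (np.float64(321.5), np.float64(238.5)) 8 10 col [23.4355 25.7581 29.4032] rect [321.5 238.5   9.    7.   90. ] 
[... 1694 characters left out ...]
196.6339] bb (np.float64(231.5), np.float64(199.0)) 26 35 col [102.62   114.4128 117.905 ] rect [234.0132 197.1962  32.9876  24.0804  47.4896] [0.6834 0.2597]
top fitting 0.6 102 cent [269.1176 301.8824] bb (np.float64(269.0), np.float64(302.0)) 11 11 col [ 59.5294 101.1667 124.2451] rect [269. 302.  10.  10.  90.] [0.3929 0.1561]
top spanner 0.84 350 cent [321.4886 304.9457] bb (np.float64(321.0), np.float64(302.0)) 13 49 col [116.1171 114.3057 118.4   ] rect [321. 302.  48.  12.  90.] [0.3907 0.012 ]
top spanner 0.71 1814 cent [319.4686 237.5502] bb (np.float64(319.0), np.float64(238.0)) 35 57 col [79.3517 75.8341 74.1985] rect [319.76   237.32    33.393   56.2466   3.1798] [0.5692 0.0147]
```

View pics/crop.png

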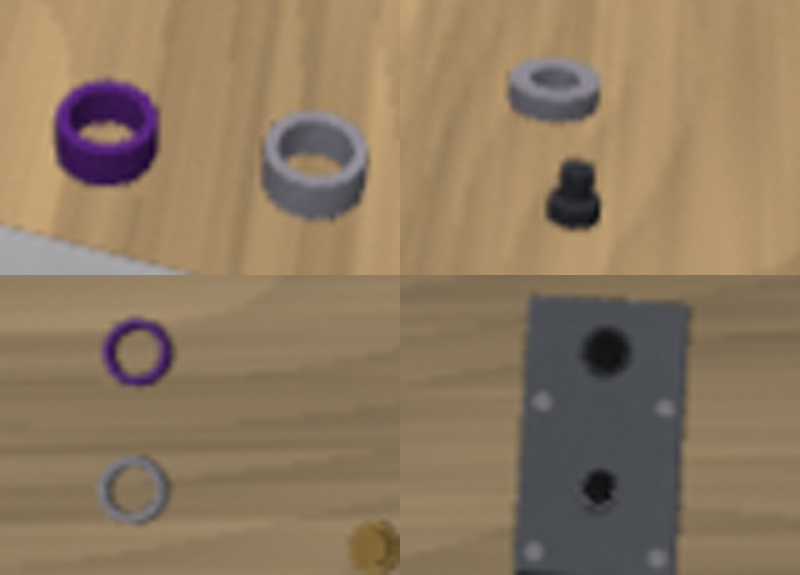

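The crop confirms the steel ring on the right (purple is the look-alike). The plug (about 380,233 in the side view) stands close to the wide ring. Next I'll refine the positions by fitting projected cylinder models to colour silhouettes in both views.

```bash
python3 - <<'E'
from h import *
from scipy.optimize import least_squares
np.set_printoptions(precision=4,suppress=True)
T=np.linspace(0,2*np.pi,60)
im={n:cv2.imread(f"pics/{n}0.png") for n in("side","top")}
def cen(pts):
    m=cv2.moments(cv2.convexHull(np.array(pts,np.float32))); return np.array([m['m10'],m['m01']])/m['m00'],m['m00']
def blob(n,p,r,kind):
    x,y=map(int,p); s=8
    c=im[n][y-r:y+r,x-r:x+r]; c=cv2.resize(c,None,fx=s,fy=s,interpolation=cv2.INTER_LINEAR)
    f=c.astype(float); 
    if kind=="gray": b=(f[...,2]-f[...,0]<28)
    else: b=f.max(2)<(48 if n=="top" else 52)
    k,l,st,ce=cv2.connectedComponentsWithStats(b.astype(np.uint8))
    i=1+np.argmax(st[1:,4]); ys,xs=np.nonzero(l==i)
    pts=np.c_[(xs+.5)/s-.5+x-r,(ys+.5)/s-.5+y-r]
    return cen(pts)
def fit(ps,rad,z0,z1,kind,rr):
    B={n:blob(n,p,rr,kind) for n,p in ps.items()}
    def model(n,v):
        P=[proj(n,[v[0]+rad*np.cos(t),v[1]+rad*np.sin(t),v[2]+z]) for z in(z0,z1) for t in T]; return cen(P)
    X0=np.r_[atz("top",ps["top"],z1)[:2],0]
    full=least_squares(lambda v:np.r_[[model(n,v)[0]-B[n][0] for n in B]].ravel(),X0).x
    out=[full]
    for n in B: out.append(least_squares(lambda v:model(n,np.r_[v,0])[0]-B[n][0],X0[:2]).x)
    print(kind,*out,"areas",[(n,round(B[n][1]),round(model(n,full)[1])) for n in B])
fit({"side":(375,212),"top":(426,286)},.026,0,.016,"gray",14)
fit({"side":(357,357),"top":(221,290)},.019,0,.018,"gray",16)
fit({"side":(321,238),"top":(320,247)},.009,.076,.093,"dark",9)
fit({"side":(287,250),"top":(321,220)},.010,.035,.047,"dark",10)
# stand yaw from top mask
r=cv2.minAreaRect(np.argwhere(((im["top"].astype(int)[...,2]-im["top"][...,0])<12)[195:275,295:345])[:,::-1].astype(np.float32)+np.float32([295,195]))
b=cv2.boxPoints(r); print(r); print(np.array([atz("top",p,.035)[:2] for p in b]))
E
```

```text
Traceback (most recent call last):
  File "h.py", line 17, in proj
    K,M,o=cam(n); c=K@(M.T@(np.array(X)-o)); return c[:2]/c[2]
          ~~~^^^
  File "h.py", line 5, in cam
    i=camera_info(n); K=np.array(i["camera_matrix"]); a=np.array(i["attitude"],float); o=np.array(i["origin"],float)
ValueError: time passes only in moves, steps and waits
```

```bash
sed -i 's/^def cam(n):/import functools\n@functools.lru_cache(None)\ndef cam(n):/' h.py
cat > fit.py <<'E'
from h import *
from scipy.optimize import least_squares
np.set_printoptions(precision=4,suppress=True)
T=np.linspace(0,2*np.pi,60)
def cen(pts):
    m=cv2.moments(cv2.convexHull(np.array(pts,np.float32))); return np.array([m['m10'],m['m01']])/m['m00'],m['m00']
def blob(im,n,p,r,kind):
    x,y=map(int,p); s=8
    c=im[n][y-r:y+r,x-r:x+r]; f=cv2.resize(c,None,fx=s,fy=s,interpolation=cv2.INTER_LINEAR).astype(float)
    b=(f[...,2]-f[...,0]<28) if kind=="gray" else f.max(2)<50
    k,l,st,ce=cv2.connectedComponentsWithStats(b.astype(np.uint8))
    i=1+np.argmax(st[1:,4]); ys,xs=np.nonzero(l==i)
    return cen(np.c_[(xs+.5)/s-.5+x-r,(ys+.5)/s-.5+y-r])
def fit(im,ps,rad,z0,z1,kind,rr,zb=0):
    B={n:blob(im,n,p,rr,kind) for n,p in ps.items()}
    def model(n,v):
        return cen([proj(n,[v[0]+rad*np.cos(t),v[1]+rad*np.sin(t),v[2]+z]) for z in(z0,z1) for t in T])
    n0=list(B)[-1]; X0=np.r_[atz(n0,ps[n0],z1)[:2],zb]
    kw=dict(diff_step=1e-2,x_scale=.01)
    out=[least_squares(lambda v:np.r_[[model(n,v)[0]-B[n][0] for n in B]].ravel(),X0+[0,0,.01],**kw).x] if len(B)>1 else []
    for n in B: out.append(least_squares(lambda v:model(n,np.r_[v,zb])[0]-B[n][0],X0[:2],**kw).x)
    print(kind,*out,"areas",[(n,round(B[n][1]),round(model(n,X0)[1])) for n in B])
E
python3 - <<'E'
from fit import *
im={n:cv2.imread(f"pics/{n}0.png") for n in("side","top")}
fit(im,{"side":(375,212),"top":(426,286)},.026,0,.016,"gray",14)
fit(im,{"side":(357,357),"top":(221,290)},.019,0,.018,"gray",16)
fit(im,{"side":(321,238),"top":(320,247)},.009,.076,.093,"dark",9)
fit(im,{"side":(287,250),"top":(321,220)},.010,.035,.047,"dark",10)
t=im["top"].astype(int)
r=cv2.minAreaRect(np.argwhere((t[...,2]-t[...,0]<12)[195:275,295:345])[:,::-1].astype(np.float32)+np.float32([295,195]))
print(r,*[atz("top",p,.035)[:2] for p in cv2.boxPoints(r)])
E
```

```text
gray [ 0.4279 -0.2815  0.002 ] [ 0.4276 -0.2853] [ 0.4283 -0.2819] areas [('side', 194, 216), ('top', 292, 293)]
gray [0.4266 0.2883 0.0019] [0.4266 0.2865] [0.4268 0.2886] areas [('side', 379, 409), ('top', 162, 161)]
dark [0.5366 0.0145 0.0007] [0.5363 0.0134] [0.5373 0.0146] areas [('side', 52, 78), ('top', 30, 39)]
dark [0.6158 0.0091 0.0005] [0.6159 0.0084] [0.6159 0.0091] areas [('side', 58, 69), ('top', 63, 45)]
((319.8630676269531, 237.46461486816406), (31.728851318359375, 55.74736785888672), 3.1798300743103027) [0.4942 0.0615] [0.6488 0.0509] [ 0.6425 -0.0369] [ 0.4881 -0.0255]
```

Request:
{"op": "carry_out", "data": {
  "motion": [
    [[0.74,-0.33,0],0.0589],
    [[0.74,-0.33,0],0.0589],
    [[0.74,-0.33,0],0.0589],
    [[0.74,-0.33,0],0.0589],
    [[0.74,-0.33,0],0.0589],
    [[0.74,-0.33,0],0.0589]
  ],
  "hand": -1
}}

```text
time_s: 2.2
ee_pos: [0.3128, -0.398, 0.2055]
eef_rot: [3.141, 0.0, 0.001]
force: [-0.5, 0.5, 0.8]
grip_width: 0.0936
grip_force: 0.0
```

Request:
{"op": "carry_out", "data": {
  "motion": [
    [[0.576,-0.583,0.6],0],
    [[0.576,-0.583,0.6],0],
    [[0.576,-0.583,0.6],0],
    [[0.576,-0.583,0.6],0],
    [[0.576,-0.583,0.6],0],
    [[0.576,-0.583,0.6],0],
    [[0.576,-0.583,0.6],0]
  ]
}}

```text
time_s: 2.9
ee_pos: [0.4277, -0.2828, 0.0862]
eef_rot: [3.141, -0.001, -0.002]
force: [-1.5, -0.6, -0.4]
grip_width: 0.0936
grip_force: 0.0
```

```bash
python3 - <<'E'
from h import *
im,_=camera("side"); cv2.imwrite("pics/s1.png",cv2.resize(im[150:290,270:470],None,fx=4,fy=4))
print(ctrl.get_obs()["ee_pos"], proj("side",ctrl.get_obs()["ee_pos"]))
E
```

```text
[ 0.42771424 -0.2828288   0.08639617] [377.54516959 187.58500004]
```

View pics/s1.png

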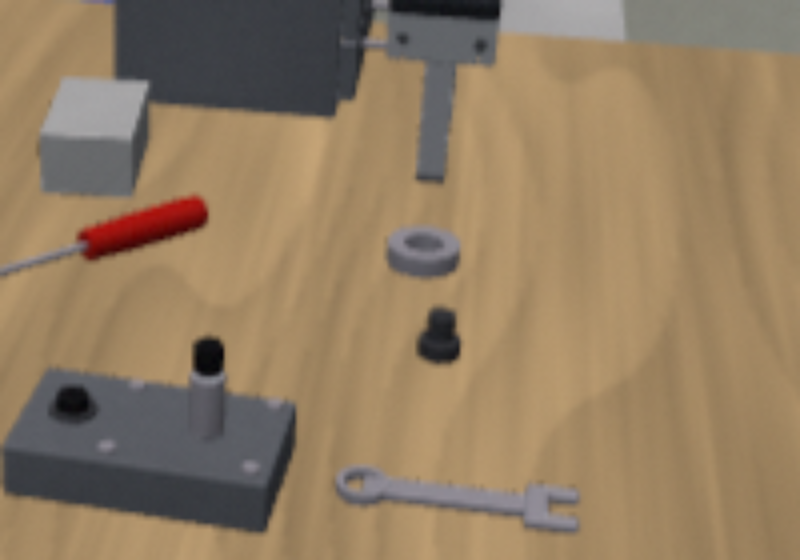

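The gripper hangs above the wide ring: fingertip at about (378,195), ring at (376,212). Descending and gripping.

Request:
{"op": "carry_out", "data": {
  "motion": [
    [[0,0,0.3],0],
    [[0,0,0.41],0],
    [[0,0,0.41],0],
    [[0,0,0.41],0],
    [[0,0,0.41],0],
    [[0,0,0.41],0]
  ]
}}

```text
time_s: 3.55
ee_pos: [0.4282, -0.2818, 0.0042]
eef_rot: [3.141, -0.001, -0.001]
force: [-0.0, -1.1, 0.3]
grip_width: 0.0941
grip_force: 0.0
```

Request:
{"op": "carry_out", "data": {
  "motion": [
    [[0,0,0],0],
    [[0,0,0],0],
    [[0,0,0],0],
    [[0,0,0],0],
    [[0,0,0],0],
    [[0,0,0],0],
    [[0,0,0],0],
    [[0,0,0],0]
  ],
  "hand": 1,
  "force": 30
}}

```text
time_s: 4.35
ee_pos: [0.4282, -0.2813, 0.0035]
eef_rot: [3.142, -0.0, -0.0]
force: [-0.1, -0.8, -0.4]
grip_width: 0.0511
grip_force: 30.0
```

Request:
{"op": "carry_out", "data": {
  "motion": [
    [[0,0,-0.25],0],
    [[0,0,-0.5],0],
    [[0,0,-0.68],0],
    [[0.27,-0.24,-0.68],0],
    [[0.4,-0.48,-0.68],0],
    [[0.54,-0.72,-0.68],0],
    [[0.54,-0.96,-0.68],0],
    [[0.54,-0.96,-0.68],0],
    [[0.54,-0.96,-0.68],0]
  ]
}}

```text
time_s: 5.25
ee_pos: [0.5365, -0.086, 0.1391]
eef_rot: [-3.141, 0.001, 0.004]
force: [-0.1, -0.1, -3.2]
grip_width: 0.0509
grip_force: 30.0
```

Request:
{"op": "carry_out", "data": {
  "motion": [
    [[0,-0.24,0],0],
    [[0,-0.4,0],0],
    [[0,-0.519,0],0],
    [[0,-0.519,0],0],
    [[0,-0.519,0],0],
    [[0,-0.519,0],0],
    [[0,-0.519,0],0]
  ]
}}

```text
time_s: 5.95
ee_pos: [0.5362, 0.0135, 0.1393]
eef_rot: [3.142, 0.0, -0.002]
force: [-0.3, 0.3, -2.8]
grip_width: 0.051
grip_force: 30.0
```

```bash
python3 - <<'E'
from fit import *
im={}
for n in("side","top"): im[n],_=camera(n)
o=ctrl.get_obs(); p=o["ee_pos"]; print(p,o["eef_rot"],o["force"])
b=proj("side",p); print(b)
A=cv2.resize(im["side"][170:300,270:370],None,fx=4.5,fy=4.5,interpolation=cv2.INTER_CUBIC)
t=proj("top",p).astype(int); B=cv2.resize(im["top"][t[1]-65:t[1]+65,t[0]-35:t[0]+35],None,fx=4.5,fy=4.5,interpolation=cv2.INTER_CUBIC)
print(t); cv2.imwrite("pics/s2.png",np.hstack([A,B]))
E
```

```text
[0.5362 0.0138 0.1394] [-3.1416  0.0001 -0.0013] [ 0.385   0.0089 -1.8228]
[322.3281 217.4912]
[319 245]
```

View pics/s2.png

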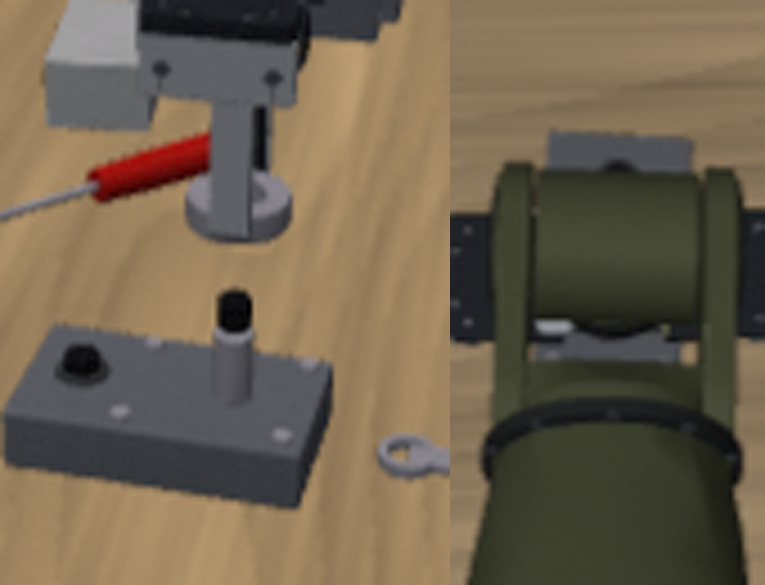

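The ring hangs centred on the post axis: ring column about 239 in the crop, post line extrapolates to about 239. The top view is blocked by the wrist. Lowering while watching the force.

Request:
{"op": "carry_out", "data": {
  "motion": [
    [[0,0,0.1],0],
    [[0,0,0.2],0],
    [[0,0,0.25],0],
    [[0,0,0.3],0],
    [[0,0,0.3],0],
    [[0,0,0.3],0]
  ]
}}

```text
time_s: 6.65
ee_pos: [0.5365, 0.0145, 0.0799]
eef_rot: [-3.142, -0.001, -0.0]
force: [-0.4, -0.7, -1.8]
grip_width: 0.0512
grip_force: 30.0
```

Request:
{"op": "carry_out", "data": {
  "motion": [
    [[0,0,0.03],0],
    [[0,0,0.06],0],
    [[0,0,0.09],0],
    [[0,0,0.09],0],
    [[0,0,0.09],0]
  ]
}}

```text
time_s: 7.15
ee_pos: [0.5362, 0.0146, 0.0613]
eef_rot: [-3.142, 0.0, -0.0]
force: [0.2, -0.0, -2.3]
grip_width: 0.0512
grip_force: 30.0
```

Request:
{"op": "carry_out", "data": {
  "motion": [
    [[0,0,0.04],0],
    [[0,0,0.08],0],
    [[0,0,0.11],0],
    [[0,0,0.11],0],
    [[0,0,0.115],0],
    [[0,0,0.115],0],
    [[0,0,0.115],0]
  ]
}}

```text
time_s: 7.85
ee_pos: [0.5363, 0.0145, 0.0386]
eef_rot: [3.142, -0.0, -0.0]
force: [-0.2, 0.4, -1.0]
grip_width: 0.0512
grip_force: 30.0
```

Request:
{"op": "carry_out", "data": {
  "motion": [
    [[0,0,0],0],
    [[0,0,0],0],
    [[0,0,0],0],
    [[0,0,0],0],
    [[0,0,-0.1],0],
    [[0,0,-0.3],0],
    [[0,0,-0.55],0],
    [[0,0,-0.55],0]
  ],
  "hand": -0.5
}}

```text
time_s: 8.65
ee_pos: [0.5388, 0.0145, 0.1548]
eef_rot: [3.141, -0.01, -0.0]
force: [0.9, -0.1, -0.5]
grip_width: 0.0706
grip_force: 0.0
```

Request:
{"op": "carry_out", "data": {
  "motion": [
    [[0,-0.25,0],0],
    [[-0.1,-0.5,0],0],
    [[-0.2,-0.75,0],0],
    [[-0.3,-0.98,0],0],
    [[-0.3,-0.98,0],0],
    [[-0.3,-0.98,0],0]
  ],
  "hand": -1
}}

```text
time_s: 9.25
ee_pos: [0.4758, 0.2116, 0.1483]
eef_rot: [3.142, -0.0, 0.002]
force: [0.7, 0.4, 0.0]
grip_width: 0.094
grip_force: 0.0
```

```bash
python3 - <<'E'
from fit import *
im={}
for n in("side","top"): im[n],_=camera(n)
print(ctrl.get_obs()["ee_pos"],ctrl.get_obs()["force"])
A=cv2.resize(im["side"][215:300,260:360],None,fx=4,fy=4,interpolation=cv2.INTER_CUBIC)
B=cv2.resize(im["top"][195:280,275:375],None,fx=4,fy=4,interpolation=cv2.INTER_CUBIC)
cv2.imwrite("pics/s3.png",np.hstack([A,B]))
fit(im,{"top":(320,247)},.009,.076,.093,"dark",9)
E
```

```text
[0.4767 0.2098 0.1483] [-0.2621  0.1839  1.0608]
dark [0.5368 0.0148] areas [('top', 27, 39)]
```

View pics/s3.png

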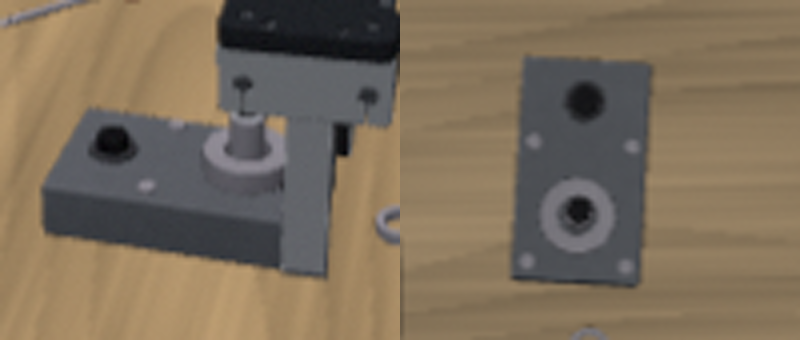

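The wide ring lies flat on the base, concentric with the post (top crop (578,213), knob at (579,211)). Now the narrow steel ring.

Request:
{"op": "carry_out", "data": {
  "motion": [
    [[-0.12,-0.2,0],0],
    [[-0.248,-0.39,0.2],0],
    [[-0.248,-0.39,0.4],0],
    [[-0.248,-0.39,0.5],0],
    [[-0.248,-0.39,0.5],0],
    [[-0.248,-0.39,0.5],0]
  ]
}}

```text
time_s: 9.95
ee_pos: [0.4278, 0.2878, 0.0492]
eef_rot: [-3.141, -0.0, -0.002]
force: [1.3, 1.0, 0.7]
grip_width: 0.0938
grip_force: 0.0
```

Request:
{"op": "carry_out", "data": {
  "motion": [
    [[-0.004,0,0.12],0],
    [[-0.004,0,0.22],0],
    [[-0.004,0,0.22],0],
    [[-0.004,0,0.22],0],
    [[-0.004,0,0.22],0]
  ]
}}

```text
time_s: 10.45
ee_pos: [0.427, 0.2888, 0.0062]
eef_rot: [-3.14, -0.002, -0.001]
force: [0.7, -0.8, -0.0]
grip_width: 0.0941
grip_force: 0.0
```

Request:
{"op": "carry_out", "data": {
  "motion": [
    [[0,0,0],0],
    [[0,0,0],0],
    [[0,0,0],0],
    [[0,0,0],0],
    [[0,0,0],0],
    [[0,0,0],0],
    [[0,0,0],0],
    [[0,0,0],0],
    [[0,0,0],0],
    [[0,0,0],0]
  ],
  "hand": 1,
  "force": 20
}}

```text
time_s: 11.45
ee_pos: [0.4259, 0.2886, 0.0044]
eef_rot: [3.142, 0.0, -0.0]
force: [-1.0, -0.3, 0.4]
grip_width: 0.0366
grip_force: 20.0
```

Request:
{"op": "carry_out", "data": {
  "motion": [
    [[0,0,-0.25],0],
    [[0,0,-0.5],0],
    [[0,0,-0.68],0],
    [[0.2,0.24,-0.68],0],
    [[0.4,0.48,-0.68],0],
    [[0.55,0.72,-0.68],0],
    [[0.55,0.96,-0.68],0],
    [[0.55,0.96,-0.68],0],
    [[0.55,0.96,-0.68],0]
  ]
}}

```text
time_s: 12.35
ee_pos: [0.5364, 0.0936, 0.1402]
eef_rot: [3.141, 0.0, -0.004]
force: [-0.4, 0.8, -0.9]
grip_width: 0.0371
grip_force: 20.0
```

Request:
{"op": "carry_out", "data": {
  "motion": [
    [[0,0.24,0],0],
    [[0,0.41,0],0],
    [[0,0.41,0],0],
    [[0,0.41,0],0],
    [[0,0.41,0],0],
    [[0,0.41,0],0],
    [[0,0.41,0],0]
  ]
}}

```text
time_s: 13.05
ee_pos: [0.5358, 0.0154, 0.1404]
eef_rot: [-3.142, 0.0, 0.001]
force: [-0.5, 1.0, -1.4]
grip_width: 0.037
grip_force: 20.0
```

```bash
python3 - <<'E'
from fit import *
im={}
for n in("side","top"): im[n],_=camera(n)
o=ctrl.get_obs(); p=o["ee_pos"]; print(p,o["eef_rot"],o["force"])
A=cv2.resize(im["side"][180:290,260:370],None,fx=5,fy=5,interpolation=cv2.INTER_CUBIC)
cv2.imwrite("pics/s4.png",A)
E
```

```text
[0.5358 0.0151 0.1404] [-3.1415  0.      0.0005] [-0.7168  0.2066 -0.7698]
```

View pics/s4.png

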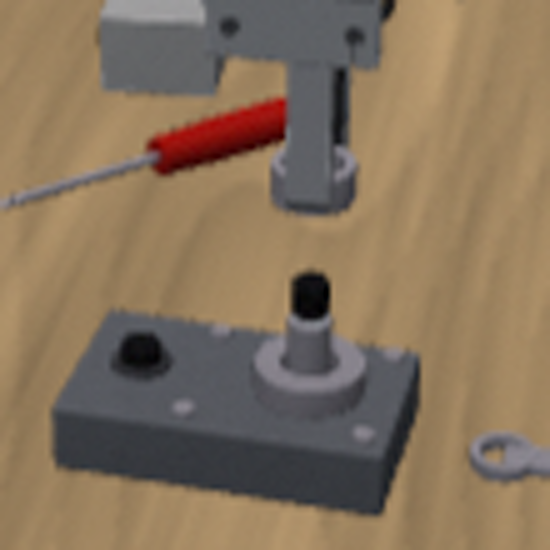

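The ring hangs over the post (ring column about 314, post axis about 312 in the crop). Lowering with a +0.8 mm x trim.

Request:
{"op": "carry_out", "data": {
  "motion": [
    [[0.004,0.003,0.1],0],
    [[0.004,0.003,0.2],0],
    [[0.004,0.003,0.25],0],
    [[0.004,0.003,0.29],0],
    [[0.004,0.003,0.29],0],
    [[0.004,0.003,0.29],0]
  ]
}}

```text
time_s: 13.75
ee_pos: [0.537, 0.014, 0.083]
eef_rot: [3.142, -0.001, -0.0]
force: [1.6, -0.2, -1.1]
grip_width: 0.0369
grip_force: 20.0
```

Request:
{"op": "carry_out", "data": {
  "motion": [
    [[0,0,0.03],0],
    [[0,0,0.06],0],
    [[0,0,0.09],0],
    [[0,0,0.12],0],
    [[0,0,0.12],0],
    [[0,0,0.12],0]
  ]
}}

```text
time_s: 14.35
ee_pos: [0.5366, 0.014, 0.0583]
eef_rot: [-3.142, 0.0, -0.0]
force: [1.2, -0.3, -1.0]
grip_width: 0.0372
grip_force: 20.0
```

Past the post top. Final 2.5 mm, then release and rise.

Request:
{"op": "carry_out", "data": {
  "motion": [
    [[0,0,0.006],0],
    [[0,0,0.012],0],
    [[0,0,0.012],0],
    [[0,0,0.012],0]
  ]
}}

```text
time_s: 14.75
ee_pos: [0.5367, 0.0139, 0.0561]
eef_rot: [-3.142, -0.0, -0.0]
force: [0.2, 1.0, -1.0]
grip_width: 0.0368
grip_force: 20.0
```

Request:
{"op": "carry_out", "data": {
  "motion": [
    [[0,0,0],0],
    [[0,0,0],0],
    [[0,0,0],0],
    [[0,0,0],0],
    [[0,0,-0.1],0],
    [[0,0,-0.3],0],
    [[0,0,-0.45],0],
    [[0,0,-0.45],0]
  ],
  "hand": -0.2
}}

```text
time_s: 15.55
ee_pos: [0.5384, 0.0139, 0.1502]
eef_rot: [3.141, -0.007, -0.0]
force: [-0.3, 0.7, -1.2]
grip_width: 0.0564
grip_force: 0.0
```

Request:
{"op": "carry_out", "data": {
  "motion": [
    [[0,-0.25,0],0],
    [[0,-0.5,0],0],
    [[0,-0.5,0],0],
    [[0,-0.5,0],0],
    [[0,-0.5,0],0]
  ],
  "hand": 1
}}

```text
time_s: 16.05
ee_pos: [0.5365, 0.1131, 0.1455]
eef_rot: [3.141, 0.001, -0.001]
force: [0.1, 0.0, -0.3]
grip_width: 0.0198
grip_force: 0.0
```

```bash
python3 - <<'E'
from fit import *
im={}
for n in("side","top"): im[n],_=camera(n)
o=ctrl.get_obs(); print(o["ee_pos"],o["force"],o["grip_width"])
A=cv2.resize(im["side"][215:300,260:360],None,fx=4,fy=4,interpolation=cv2.INTER_CUBIC)
B=cv2.resize(im["top"][195:280,275:375],None,fx=4,fy=4,interpolation=cv2.INTER_CUBIC)
cv2.imwrite("pics/s5.png",np.hstack([A,B]))
E
```

```text
[0.5367 0.1128 0.1458] [-0.3309 -0.1402  0.0731] 0.011936132464348846
```

View pics/s5.png

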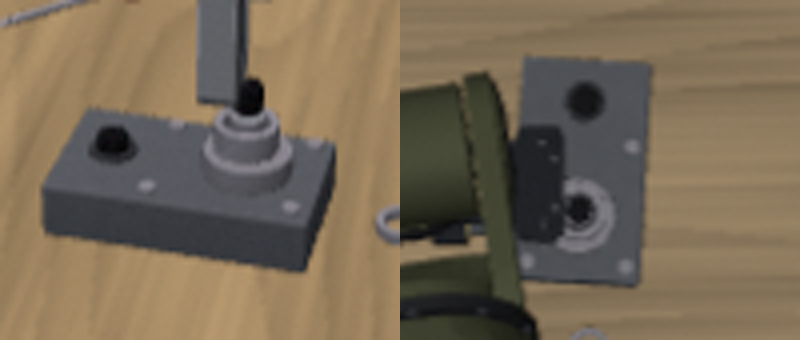

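Both rings are stacked flush (side crop (247,140)). The button is next, at (112,140).

Request:
{"op": "carry_out", "data": {
  "motion": [
    [[0.15,0.2,0],0],
    [[0.3,0.4,0],0],
    [[0.397,0.52,0],0],
    [[0.397,0.52,0.2],0],
    [[0.397,0.52,0.4],0],
    [[0.397,0.52,0.44],0],
    [[0.397,0.52,0.44],0],
    [[0.397,0.52,0.44],0]
  ]
}}

```text
time_s: 16.95
ee_pos: [0.617, 0.0097, 0.0602]
eef_rot: [3.141, -0.003, -0.001]
force: [-0.1, -0.3, 0.3]
grip_width: 0.0001
grip_force: 0.0
```

Request:
{"op": "carry_out", "data": {
  "motion": [
    [[0,0,0.02],0],
    [[0,0,0.04],0],
    [[0,0,0.06],0],
    [[0,0,0.075],0],
    [[0,0,0.085],0],
    [[0,0,0.085],0],
    [[0,0,0.085],0]
  ]
}}

```text
time_s: 17.65
ee_pos: [0.6163, 0.01, 0.0413]
eef_rot: [-3.142, -0.001, -0.0]
force: [0.8, 0.5, 3.1]
grip_width: 0.0006
grip_force: 1.7
```

Request:
{"op": "carry_out", "data": {
  "motion": [
    [[0,0,0.004],0],
    [[0,0,0.008],0],
    [[0,0,0.012],0],
    [[0,0,0.012],0],
    [[0,0,0.012],0]
  ]
}}

```text
time_s: 18.15
ee_pos: [0.6166, 0.01, 0.0409]
eef_rot: [3.142, -0.002, -0.0]
force: [-8.2, 1.2, 25.0]
grip_width: 0.0004
grip_force: 12.0
```

Button bottomed (25 N at 41 mm). Now the knob.

Request:
{"op": "carry_out", "data": {
  "motion": [
    [[0,0,-0.2],0],
    [[0,0,-0.4],0],
    [[0,0,-0.575],0],
    [[-0.2,0,-0.575],0],
    [[-0.4,-0.022,-0.575],0],
    [[-0.4,-0.022,-0.575],0],
    [[-0.4,-0.022,-0.575],0],
    [[-0.4,-0.022,-0.575],0]
  ],
  "hand": 1
}}

```text
time_s: 18.95
ee_pos: [0.5368, 0.0142, 0.1537]
eef_rot: [3.142, -0.0, -0.0]
force: [-0.0, 0.2, 0.8]
grip_width: 0.0006
grip_force: 0.0
```

Request:
{"op": "carry_out", "data": {
  "motion": [
    [[0,0,0],0],
    [[0,0,0],0],
    [[0,0,0],0],
    [[0,0,0],0],
    [[0,0,0],0],
    [[0,0,0],0]
  ],
  "hand": 0
}}

```text
time_s: 19.55
ee_pos: [0.5361, 0.0143, 0.1536]
eef_rot: [-3.142, -0.0, -0.0]
force: [0.1, 0.4, 0.5]
grip_width: 0.0448
grip_force: 0.0
```

Request:
{"op": "carry_out", "data": {
  "motion": [
    [[0,0,0.15],0],
    [[0,0,0.3],0],
    [[0,0,0.395],0],
    [[0,0,0.395],0],
    [[0,0,0.395],0],
    [[0,0,0.395],0]
  ]
}}

```text
time_s: 20.15
ee_pos: [0.5368, 0.0143, 0.076]
eef_rot: [3.141, -0.002, -0.0]
force: [0.8, -0.4, 0.1]
grip_width: 0.0465
grip_force: 0.0
```

Request:
{"op": "carry_out", "data": {
  "motion": [
    [[0,0,0],0],
    [[0,0,0],0],
    [[0,0,0],0],
    [[0,0,0],0],
    [[0,0,0],0],
    [[0,0,0],0],
    [[0,0,0],0],
    [[0,0,0],0]
  ],
  "hand": 1,
  "force": 50
}}

```text
time_s: 20.95
ee_pos: [0.5361, 0.014, 0.0748]
eef_rot: [3.141, -0.0, -0.0]
force: [-0.5, -4.3, 3.9]
grip_width: 0.0165
grip_force: 50.0
```

Request:
{"op": "carry_out", "data": {
  "motion": [
    [[0,0,-0.03],0],
    [[0,0,-0.06],0],
    [[0,0,-0.1],0],
    [[0,0,-0.14],0],
    [[0,0,-0.18],0],
    [[0,0,-0.21],0],
    [[0,0,-0.22],0],
    [[0,0,-0.25],0],
    [[0,0,-0.28],0],
    [[0,0,-0.3],0],
    [[0,0,-0.3],0],
    [[0,0,-0.3],0]
  ]
}}

```text
time_s: 22.15
ee_pos: [0.5357, 0.0142, 0.1339]
eef_rot: [3.141, 0.001, -0.0]
force: [3.2, -5.9, -8.7]
grip_width: 0.0168
grip_force: 50.0
```

Request:
{"op": "carry_out", "data": {
  "motion": [
    [[0,0,-0.03],0],
    [[0,0,-0.06],0],
    [[0,0,-0.09],0],
    [[0,0,-0.12],0],
    [[0,0,-0.14],0],
    [[0,0,-0.15],0],
    [[0,0,-0.15],0],
    [[0,0,-0.15],0],
    [[0,0,-0.15],0]
  ]
}}

```text
time_s: 23.05
ee_pos: [0.5357, 0.0142, 0.1636]
eef_rot: [3.141, 0.001, -0.0]
force: [3.1, -4.8, -9.2]
grip_width: 0.0169
grip_force: 50.0
```

Request:
{"op": "carry_out", "data": {
  "motion": [
    [[0,0,-0.003],0],
    [[0,0,-0.006],0],
    [[0,0,-0.009],0],
    [[0,0,-0.01],0],
    [[0,0,-0.01],0],
    [[0,0,-0.01],0]
  ]
}}

```text
time_s: 23.65
ee_pos: [0.5355, 0.0142, 0.1651]
eef_rot: [3.141, 0.002, -0.0]
force: [4.4, -5.9, -13.3]
grip_width: 0.0167
grip_force: 50.0
```

```bash
python3 - <<'E'
from fit import *
im,_=camera("side")
o=ctrl.get_obs(); print(o["ee_pos"],o["force"],o["grip_width"],o["grip_force"])
cv2.imwrite("pics/s6.png",cv2.resize(im[170:300,250:370],None,fx=4.5,fy=4.5,interpolation=cv2.INTER_CUBIC))
E
```

```text
[0.5355 0.0142 0.1651] [  3.504   -5.6429 -12.7758] 0.016382734293322092 49.99494910240173
```

View pics/s6.png

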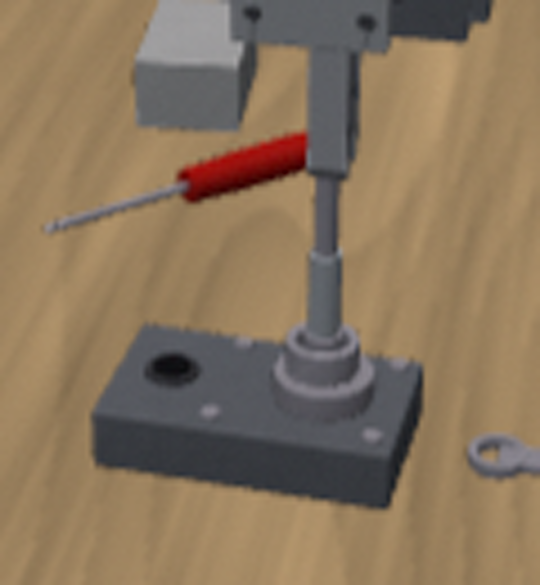

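The mast is extended in both sections (upper rod 180–255, lower tube 255–335), the rings are home and the button is in. The force rose from 9 N to 13 N, so the mast is at the second stop. I'll add a small firm-up, then hand in.

Request:
{"op": "carry_out", "data": {
  "motion": [
    [[0,0,-0.004],0],
    [[0,0,-0.004],0],
    [[0,0,-0.004],0],
    [[0,0,-0.004],0],
    [[0,0,-0.004],0]
  ]
}}

```text
time_s: 24.2
ee_pos: [0.5353, 0.0142, 0.1652]
eef_rot: [3.141, 0.003, -0.0]
force: [6.1, -5.3, -19.7]
grip_width: 0.0171
grip_force: 50.0
```

```bash
python3 -c "
from station import ctrl
print(ctrl.get_obs()['ee_pos'],ctrl.get_obs()['force']); print(ctrl.hand_in())"
```

```text
[0.53532954 0.01424311 0.1652456 ] [  6.11281984  -5.30935271 -19.73491177]
the job is handed in; nothing more can be done
None
```

I handed the job in at 24.2 s with both rings home, the button fully in, and the mast at its second stop, the knob gripped at 50 N; the judge's verdict was not shown.

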